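Index the carving turntable to the four-dot station

ROBOT

A 7-joint arm with a two-finger parallel gripper is mounted at the origin on the work surface. World frame = base frame: x ahead of the robot, y to its left, z up, the work surface at z = 0. Lengths are in m, angles in rad, forces in N, time in s.
With the tool pointing down it reaches from about 0.425 to 0.925 m from the base axis. Payload 6.8 kg.
Tool frame: the origin (TCP) lies at the very end of the fingers, on their centre line; the grasp point (between the pads) lies 19 mm behind it; z points along the fingers, y is the direction in which the jaws open and shut (so a half turn about z gives the same grasp; the last joint's range is limited). The gripper opens to 85 mm and grips with 20 to 120 N. Pads are 22 mm wide; open, the fingers measure 114 mm over their backs; the gripper's body (76 mm by 85 mm) begins 54 mm behind the grasp point. The pads swing forward as they close: fully open they stand 13 mm farther back than shut.
Start: joints at [1.143, 0.477, 0.022, 1.555, -0.011, 1.109, -0.083], TCP at [0.212, -0.641, 0.231] pointing down, gripper open.
Joint ranges: [-2.96, 2.96], [-0.34, 2.1], [-1.41, 1.46], [0.24, 2.44], [-1.37, 4.51], [0.17, 1.92], [-2.96, 2.96]. Speed limits (rad/s): [2.39, 2.39, 3.14, 3.14, 3.14, 3.14, 3.14].

INTERFACE

Orientations are given as a rotation vector (axis times angle).
In Python, from bench import monitor, viewer, job gives the robot as it stands. The module is installed in compiled form; this text tells all that it offers.
- The arm moves only by the tool drive_tool, never from a script. Its argument "commands" is a list of rows, each an object with "linear": the shift along the tool's x, y, z in m, a list of three; "dr": the turn, a rotation vector about the tool's x, y, z in degrees, a list of three; "jaw": the closure, from 0 (fully open) to 1 (shut). A call has 1 to 8 rows; each row shifts and turns the pose as measured when the row begins, along the tool's axes as they then stand; what a row does not reach is not made up. A row lasts 1/8 s, in which the tool goes at most 62.5 mm and 10.7 degrees, less where a joint would pass 70% of its speed; a pose out of reach is approached as far as the arm can. A call is refused whole if a number of a shift passes 0.0625 or a number of a turn 10.7, either way. A call with a gripper value outside its range is refused whole. The fingers move at their own pace and stop on an object; "force" is the grip in N (left out, the last holds). Time passes only in rows, so rows that do not move let the fingers close. It gives the time, the measured TCP pose, the force and the opening at its end, in the units of the state.
- monitor.get_obs(): the state, without advancing time (a new reading comes with each control period).
- viewer.grab_frame(name): name is "scene" or "top"; returns the picture (420x560x3 uint8, red, green, blue); there is no depth.
- viewer.calibration(name): a dict with "K" (3x3 intrinsics, pixels), "k1" (the pictures are not rectified: a ray, as slopes to the right and down, at radius r is drawn at 1 + k1 r^2 times it, then the intrinsics apply), "R" (3x3) and "t" (3): a world point X has camera coordinates R X + t. Camera axes: x right, y down, z forward; pixel columns grow to the right and rows downward; lengths in m; the calibration is good to about 2 mm. A picture is of the moment at which its call begins. calibration takes no time and is no camera call.
- job.hand_in(): hands the job in, once; it reports no verdict.
The state is a dict: "clock": time; "joints": joint angles; "qvel": joint speeds; "tau": joint torques, N m; "tcp_pos": TCP position; "orientation": TCP orientation; "contact_force": force on the tool from outside, world axes, zero at the start; "moment": the same for the moment, N m; "grip_width": finger opening in m.
Only numpy, scipy, OpenCV 4.12 (cv2) and the standard library are available. Lean on these libraries where they do the work, as an engineer would, in place of code of your own. Each camera call takes 0.05 s, during which the arm holds its last target.

TASK

Turn the carver's indexing turntable to its four-dot station for the next petal: with a fingertip, gently push the upright tab at its rim round, either way, until the tab has clicked in over the row of four dots, and leave it standing there. Do not grip the tab or knock it hard, keep off the carved rosette, and leave the tools and other things on the bench where they lie.

Things in the scene. Friction and masses are not known exactly. Their poses are not given: they have to be found in the camera images.
- index_base: fixed round base of a metal indexing turntable bolted to the bench: flange 292 mm across, 14 mm high, with a drum 168 mm across on it up to 34 mm. On the flange, 30 degrees anticlockwise of the one-dot row, lies a low spring barrel up to 30 mm high and 109 mm from the axis. Origin on the turning axis at bench height, z up, +x towards the one-dot row, -x towards the four-dot row
- plate_middle (a point): middle of the turning steel plate's top, on the turning axis, 46 mm above the bench; the plate is 176 mm across and 10 mm thick
- one_dot (a point): the single dot on the flange, 120 mm from the axis, 14 mm above the bench. Six stations, 60 degrees apart, are marked there by rows of one to six black drilled dots (10 mm wide, 15.5 mm apart along the circle), counting up anticlockwise seen from above
- four_dots (a point): middle of the row of four dots on the flange, 120 mm from the turning axis, 14 mm above the bench; the station to reach
- index_tab: the tab that turns with the plate: dark upright steel fin, 36 mm long radially (102 to 138 mm from the axis), 10 mm thick, 40 to 85 mm above the bench, with 26 mm free under it; a flat bar 22 mm wide, 46 to 52 mm above the bench, joins it to the plate's rim. Origin at bench height below the fin's middle, 120 mm from the axis; +x points outwards, y across its flat faces
- turntable (a joint): angle of plate and tab in rad, growing anticlockwise from above: 0 with the tab at one dot, pi or -pi at four dots. Turns either way without end. A spring plunger holds it in each station: 3 to 4 N sideways on the tab carries it over the hump midway between stations, from where it runs on by itself into the next and stays. It may rarely start balanced on a hump
- rosette: round limewood carving with six petals, fixed in the middle of the turning plate; 108 mm across, its top 84 mm above the bench; origin on the turning axis at the plate's top. Not to be touched
- gouge_near: loose carving gouge with an eight-sided pale handle, lying on the bench 200 mm from the turntable's axis, 240 mm long, 27 mm high; origin on the bench where handle and blade meet, +x along the blade
- slipstone: loose grey sharpening stone, 100 x 45 x 12 mm, lying beside the turntable; origin at the centre of its underside
- knife: loose carving knife with a wooden handle, 155 mm long, 23 mm high, lying beside the turntable; origin on the bench where handle and blade meet, +x along the blade
- pencil: loose pencil, 170 mm long, 8 mm thick, lying beside the turntable; origin under its middle
- gouge_side: loose carving gouge with a dark handle, 260 mm long, 27 mm high, to the right of the turntable; origin on the bench where handle and blade meet
- mallet: loose round wooden carver's mallet, lying to the left, 265 mm long, 88 mm high; origin on the bench below the joint of handle and head
- glue: loose white glue bottle standing upright to the right, 60 mm across, 140 mm high; origin at the centre of its foot
- bench_brush: loose wooden bench brush, about 255 mm long, 43 mm high, to the right; origin on the bench, below the head

How it is judged:
At the end, for the whole second after the job is handed in: the middle of the tab stands within 8 mm (measured flat) of the middle of the four-dot row, and the turntable is at rest (horizontal distance between index_tab and four_dots below 0.008 m and velocity of joint turntable between -0.05 and 0.05 rad/s); the robot touches nothing.
It fails at once if the carved rosette is touched (contact force between any of the arm, the fingers and rosette above 1 N).
It fails at once if the tab is gripped or knocked hard (more than 35 N on it) (contact force between the fingers and index_tab above 35 N).
It fails at once if a tool or other thing on the bench is lifted, carried or shoved more than 20 mm (distance of any of gouge_near, slipstone, knife, pencil, gouge_side, mallet, glue, bench_brush from where it was at the start of the episode above 0.02 m).
It also fails if it takes over 54 s, if anything falls off the work surface, if the arm or the gripper's body presses on something with over 40 N, if the wrist force passes 120 N, or if a joint passes its speed limit or range.

## Working session

There is one attempt and no reset: what is moved stays moved. The work goes in short steps, Python scripts to look and compute and a tool call to move; the robot and the scene stay as the last step left them, time stands still between calls to the robot, and variables do not carry over. Pictures are saved under pics/ and viewed, and the job is handed in when it is done.

Besides the shell and the picture viewer there is one more tool, called after "Emit:" as a command line: name --argument value ..., lists and objects as JSON in quotes. drive_tool: Moves the arm, as the interface text tells. Its arguments: {"type":"object","properties":{"commands":{"type":"array"},"force":{"type":"number"}},"required":["commands"]}

```bash
mkdir -p pics
python3 - <<'E'
from bench import monitor, viewer, job
import cv2
for n in("scene","top"):
    cv2.imwrite(f"pics/{n}0.png",viewer.grab_frame(n)[:,:,::-1])
    c=viewer.calibration(n);print(n,c)
print(monitor.get_obs())
E
```

```text
scene {'K': array([[396.99382535,   0.        , 277.24555896],
       [  0.        , 396.99382535, 203.90750384],
       [  0.        ,   0.        ,   1.        ]]), 'k1': -0.047157626879952876, 'R': array([[ 0.45760576,  0.88914291,  0.0046741 ],
       [ 0.69026397, -0.35192743, -0.63220466],
       [-0.56047535,  0.29252686, -0.77478734]]), 't': array([-0.24657386, -0.34447615,  1.6927444 ])}
top {'K': array([[541.12567078,   0.        , 284.51340387],
       [  0.        , 541.12567078, 210.61295448],
       [  0.        ,   0.        ,   1.        ]]), 'k1': -0.02442381910582735, 'R': array([[ 0.0028562 , -0.99971567,  0.02367328],
       [-0.99511291, -0.00517809, -0.09860768],
       [ 0.09870223, -0.02327594, -0.99484476]]), 't': array([-0.03454057,  0.57121639,  1.54313979])}
{'clock': 0.1, 'joints': array([ 1.142899  ,  0.47771093,  0.0223469 ,  1.55631012, -0.01157061,
        1.10929017, -0.08308808]), 'qvel': array([ 4.96741215e-04,  2.73351401e-05,  4.01379967e-04, -2.08542499e-03,
        1.19820301e-03,  8.55451190e-05,  1.41694459e-03]), 'tau': array([ 4.46890161e-03, -5.97757781e+01,  1.61398284e+00, -2.81952953e+01,
        1.28873368e-02,  5.05330929e-03,  2.87999001e-05]), 'tcp_pos': array([ 0.21205085, -0.64028938,  0.23044528]), 'orientation': array([-3.09997482e+00, -4.99945356e-01,  4.80933506e-04]), 'contact_force': array([-0.75618527,  0.42358103, -0.965204  ]), 'moment': array([ 0.02765596, -0.02289936, -0.01059858]), 'grip_width': 0.08567161189443974}
```

View pics/scene0.png

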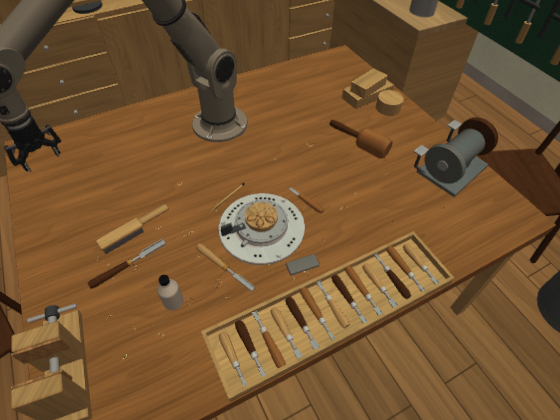

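View pics/top0.png

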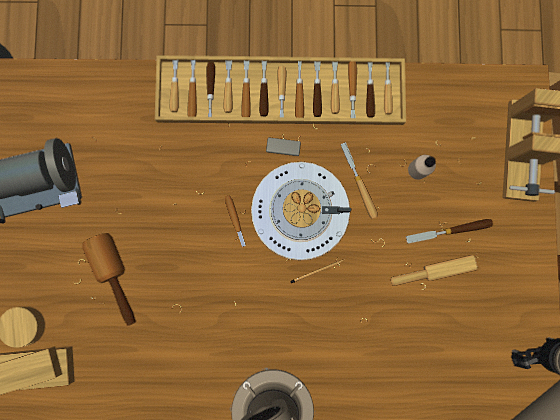

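Run:
```python
import cv2
a=cv2.imread("pics/top0.png")[150:270,240:385]
cv2.imwrite("pics/topz.png",cv2.resize(a,None,fx=5,fy=5,interpolation=cv2.INTER_CUBIC)[:600,:])
```

```text
(no output)
```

View pics/topz.png

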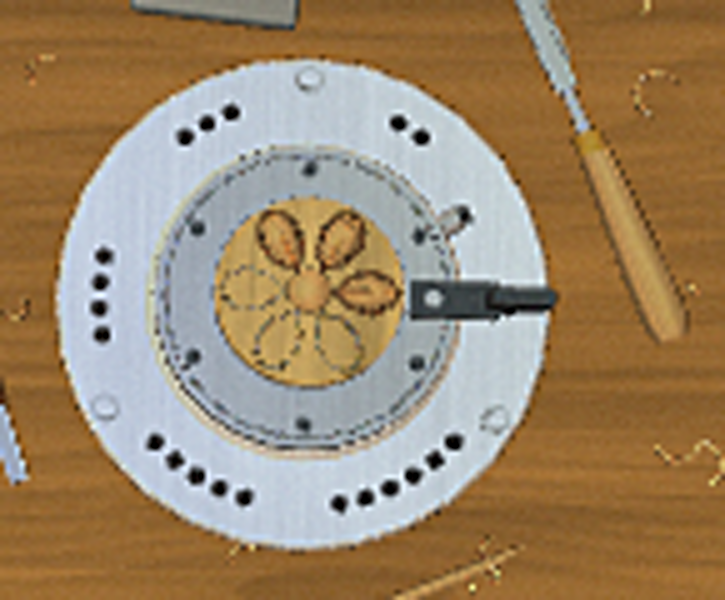

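```bash
cat > h.py <<'E'
import numpy as np, cv2
from scipy.spatial.transform import Rotation as Ro
from bench import monitor, viewer, job
def cast(n,uv,z):
    c=viewer.calibration(n);K=c['K'];uv=np.asarray(uv,float).reshape(-1,2)
    d=(uv-K[:2,2])/[K[0,0],K[1,1]]
    p=d.copy()
    for _ in range(20): p=d/(1+c['k1']*(p**2).sum(1,keepdims=True))
    r=np.c_[p,np.ones(len(p))]@c['R']; o=-c['R'].T@c['t']
    return o+r*((z-o[2])/r[:,2])[:,None]
def proj(n,X):
    c=viewer.calibration(n);q=np.atleast_2d(X)@c['R'].T+c['t'];p=q[:,:2]/q[:,2:]
    p=p*(1+c['k1']*(p**2).sum(1,keepdims=True));return p*[c['K'][0,0],c['K'][1,1]]+c['K'][:2,2]
def tool(d):  # world shift -> tool axes
    return Ro.from_rotvec(monitor.get_obs()['orientation']).inv().apply(d)
E
python3 - <<'E'
from h import *
f=5.0
def up(l): return (np.array(l,float)+.5)/f-.5+[240,150]
rows={2:[(399,123),(422,137)],3:[(186,137),(207,123),(232,112)],4:[(105,256),(100,282),(99,308),(102,334)],5:[(155,442),(175,460),(196,476),(219,488),(245,497)],6:[(340,503),(366,497),(390,489),(412,476),(436,460),(455,442)]}
P={k:cast("top",up(v),.014) for k,v in rows.items()}
A=np.vstack(list(P.values()))[:,:2]
s=np.linalg.lstsq(np.c_[2*A,np.ones(len(A))],(A**2).sum(1),rcond=None)[0]
c=s[:2];print("centre",c,"R",np.sqrt(s[2]+c@c))
for k,v in P.items():
    d=v[:,:2]-c; a=np.unwrap(np.arctan2(d[:,1],d[:,0]));print(k,np.degrees(a.mean()),"->one",np.degrees(a.mean())-60*(k-1))
# flange from outline ellipse check
im=cv2.imread("pics/top0.png")
# fin top: z=.085
t=cast("top",up([(490,299),(555,298)]),.085)
for q in t[:,:2]:
    d=q-c;print("fin",np.hypot(*d),np.degrees(np.arctan2(d[1],d[0])))
o=monitor.get_obs();print(Ro.from_rotvec(o['orientation']).as_matrix().round(3),o['tcp_pos'])
E
```

```text
centre [ 0.57516781 -0.07946431] R 0.12017944394122486
2 -31.556484800569333 ->one -91.55648480056934
3 28.408546421985964 ->one -91.59145357801404
4 88.45275363036244 ->one -91.54724636963756
5 148.31092803683777 ->one -91.68907196316223
6 -151.62578719466666 ->one -451.62578719466666
fin 0.10067959540186407 -92.9661639834348
fin 0.13726416718458032 -91.85857120466498
[[ 0.949  0.314 -0.001]
 [ 0.314 -0.949  0.001]
 [-0.    -0.002 -1.   ]] [ 0.21205085 -0.64028938  0.23044528]
```

Emit:
drive_tool --commands '[{"linear": [0,0,0],"dr": [0,0,9.2],"jaw": 1},{"linear": [0,0,0],"dr": [0,0,9.2],"jaw": 1},{"linear": [0.035,-0.045,0],"dr": [0,0,0],"jaw": 1},{"linear": [0.035,-0.045,0],"dr": [0,0,0],"jaw": 1},{"linear": [0.035,-0.045,0],"dr": [0,0,0],"jaw": 1},{"linear": [0.035,-0.045,0],"dr": [0,0,0],"jaw": 1}]' --force 20

```text
clock: 0.85
tcp_pos: [0.3526, -0.4602, 0.227]
orientation: [-3.137, 0.036, 0.008]
contact_force: [0.5, 0.1, 0.8]
grip_width: 0.0002
```

Run:
```python
from h import *
o=monitor.get_obs();print(o);print(Ro.from_rotvec(o['orientation']).as_matrix().round(3)); print(tool(np.array([.53,-.203,.058])-o['tcp_pos']))
```

```text
{'clock': 0.85, 'joints': array([ 0.78921199,  0.32828731,  0.02451418,  1.79051397, -0.00793862,
        1.02945887, -0.77693198]), 'qvel': array([-0.64585006, -0.20775062, -0.19086874,  0.29527045,  0.07412674,
       -0.09187241, -0.85022949]), 'tau': array([ 5.36454052e+00, -4.85259211e+01,  2.42994033e+00, -2.65403938e+01,
        6.63033381e-03,  3.43199121e-01,  1.16072461e+00]), 'tcp_pos': array([ 0.35260546, -0.46015186,  0.22704763]), 'orientation': array([-3.13743266,  0.035599  ,  0.00840277]), 'contact_force': array([0.52519981, 0.14593527, 0.80538175]), 'moment': array([-0.04732931, -0.13767972, -0.05933025]), 'grip_width': 0.00015641605503511727}
[[ 1.    -0.023 -0.005]
 [-0.023 -1.     0.004]
 [-0.005 -0.004 -1.   ]]
[ 0.17242723 -0.26045372  0.16913224]
```

Emit:
drive_tool --commands '[{"linear": [0.029,-0.0435,0],"dr": [0,0,0],"jaw": 1},{"linear": [0.029,-0.0435,0],"dr": [0,0,0],"jaw": 1},{"linear": [0.029,-0.0435,0],"dr": [0,0,0],"jaw": 1},{"linear": [0.029,-0.0435,0],"dr": [0,0,0],"jaw": 1},{"linear": [0.029,-0.0435,0.02],"dr": [0,0,0],"jaw": 1},{"linear": [0.02,-0.03,0.02],"dr": [0,0,0],"jaw": 1},{"linear": [0,0,0],"dr": [0,0,0],"jaw": 1}]'

```text
clock: 1.72
tcp_pos: [0.5294, -0.2012, 0.1848]
orientation: [-3.135, 0.021, 0.009]
contact_force: [-1.4, -0.9, -0.0]
grip_width: -0.0002
```

Run:
```python
from h import *
o=monitor.get_obs();print(Ro.from_rotvec(o['orientation']).as_matrix().round(3)); print(o['tcp_pos'],o['joints'],tool(np.array([.53,-.203,.058])-o['tcp_pos']))
cv2.imwrite("pics/top1.png",viewer.grab_frame("top")[:,:,::-1])
```

```text
[[ 1.    -0.014 -0.006]
 [-0.013 -1.     0.007]
 [-0.006 -0.007 -1.   ]]
[ 0.52936484 -0.20115367  0.18482464] [ 0.35333709  0.35760532 -0.12155801  1.85429965  0.04602132  0.93986294
 -1.37233819] [0.00140477 0.00269834 0.12680318]
```

View pics/top1.png

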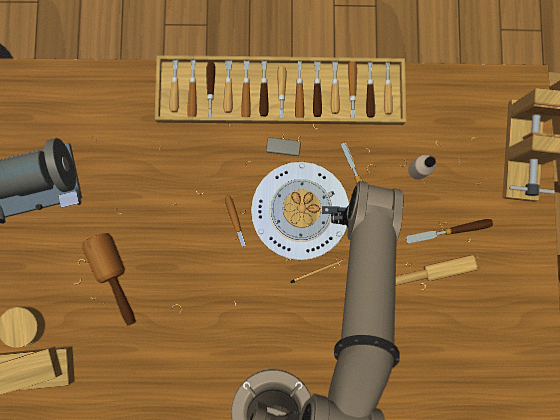

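Emit:
drive_tool --commands '[{"linear": [0,0.001,0.035],"dr": [0,0,0],"jaw": 1},{"linear": [0,0.001,0.035],"dr": [0,0,0],"jaw": 1},{"linear": [0,0,0.03],"dr": [0,0,0],"jaw": 1},{"linear": [0,0,0.02],"dr": [0,0,0],"jaw": 1},{"linear": [0,0,0],"dr": [0,0,0],"jaw": 1}]'

```text
clock: 2.4
tcp_pos: [0.5261, -0.2148, 0.0654]
orientation: [3.141, -0.043, -0.004]
contact_force: [-0.5, -0.7, 0.9]
grip_width: -0.0001
```

Run:
```python
from h import *
o=monitor.get_obs();print(Ro.from_rotvec(o['orientation']).as_matrix().round(3)); print(o['tcp_pos'],o['contact_force'],tool(np.array([.53,-.203,.058])-o['tcp_pos']))
a=viewer.grab_frame("scene")[:,:,::-1][140:300,160:360]
cv2.imwrite("pics/s2.png",cv2.resize(a,None,fx=3.7,fy=3.7))
```

```text
[[ 1.    -0.028 -0.003]
 [-0.028 -1.    -0.001]
 [-0.003  0.001 -1.   ]]
[ 0.52612076 -0.21479961  0.06536452] [-0.52975268 -0.73949805  0.90187189] [ 0.0035723  -0.01190766  0.00734586]
```

View pics/s2.png

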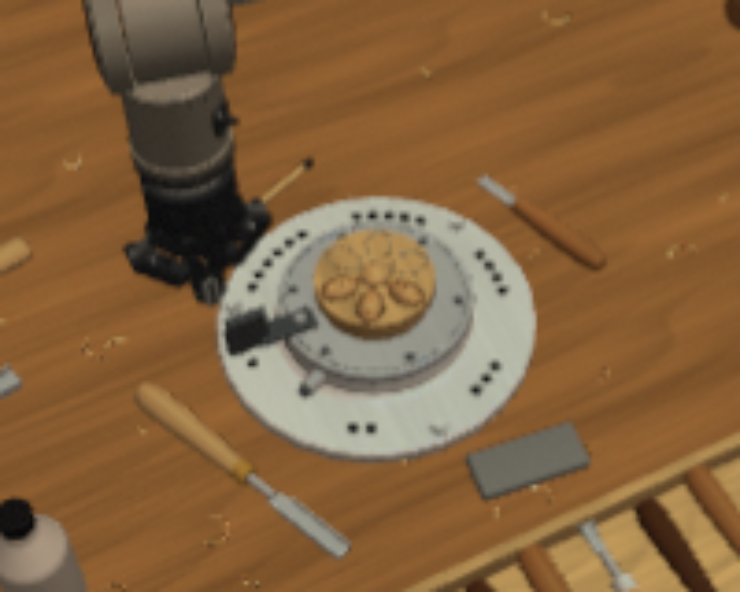

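Emit:
drive_tool --commands '[{"linear": [0.004,-0.011,0.003],"dr": [0,0,0],"jaw": 1},{"linear": [0.006,0,0],"dr": [0,0,0],"jaw": 1},{"linear": [0.006,0,0],"dr": [0,0,0],"jaw": 1},{"linear": [0.006,0,0],"dr": [0,0,0],"jaw": 1},{"linear": [0,0,0],"dr": [0,0,0],"jaw": 1}]'

```text
clock: 3.08
tcp_pos: [0.5534, -0.2053, 0.0669]
orientation: [3.138, -0.044, 0.008]
contact_force: [-0.5, 0.5, -0.0]
grip_width: 0.0
```

```bash
cat > st.py <<'E'
from h import *
import sys
C=np.array([.5752,-.0795])
o=monitor.get_obs();R=Ro.from_rotvec(o['orientation']).as_matrix();p=o['tcp_pos']
d=p[:2]-C
print("t",o['clock'],"tcp",p.round(4),"r",np.hypot(*d).round(4),"ang",np.degrees(np.arctan2(d[1],d[0])).round(1),"yaw",np.degrees(np.arctan2(R[1,0],R[0,0])).round(1),"F",o['contact_force'].round(1),"j",o['joints'].round(2))
if len(sys.argv)>1:
    print('tilt',R[:2,2].round(3))
    for th in map(float,sys.argv[1].split(',')):  # shift to finger target pushing tab at angle th (deg)
        t=np.radians(th);u=np.array([np.cos(t),np.sin(t)]);v=np.array([-u[1],u[0]])
        q=C+.122*u-.016*v
        print(th,(R.T@(np.r_[q,.062]-p)).round(4),"drz",round(np.degrees(np.arctan2(R[1,0],R[0,0]))-(th+90),1))
E
python3 st.py -91.6,-85
```

```text
t 3.075 tcp [ 0.5534 -0.2053  0.0669] r 0.1277 ang -99.8 yaw -1.6 F [-0.5  0.5 -0. ] j [ 0.33  0.54 -0.1   1.89  0.08  0.71 -1.42]
tilt [ 0.005 -0.003]
-91.6 [ 0.0023 -0.0044  0.0049] drz -0.0
-85.0 [ 0.0164 -0.0033  0.005 ] drz -6.6
```

Emit:
drive_tool --commands '[{"linear": [0.005,-0.003,0.003],"dr": [0,0,-2],"jaw": 1},{"linear": [0.008,0.0005,0.001],"dr": [0,0,-4],"jaw": 1},{"linear": [0.008,0.0005,0.001],"dr": [0,0,-4],"jaw": 1},{"linear": [0.008,0.0005,0.001],"dr": [0,0,-4],"jaw": 1}]'

```text
clock: 3.58
tcp_pos: [0.5786, -0.2034, 0.0595]
orientation: [3.117, 0.354, -0.007]
contact_force: [-3.5, -0.9, 1.9]
grip_width: -0.0001
```

```bash
python3 st.py -80,-75
python3 - <<'E'
from h import *
a=viewer.grab_frame("scene")[:,:,::-1][140:300,160:360]
cv2.imwrite("pics/s3.png",cv2.resize(a,None,fx=3.7,fy=3.7))
E
```

```text
t 3.575 tcp [ 0.5786 -0.2034  0.0595] r 0.124 ang -88.4 yaw 13.0 F [-3.5 -0.9  1.9] j [ 0.35  0.59 -0.16  1.83  0.14  0.74 -1.23]
tilt [-0.004 -0.005]
-80.0 [ 0.0022 -0.0005 -0.0025] drz 3.0
-75.0 [ 0.0128  0.0009 -0.0025] drz -2.0
```

View pics/s3.png

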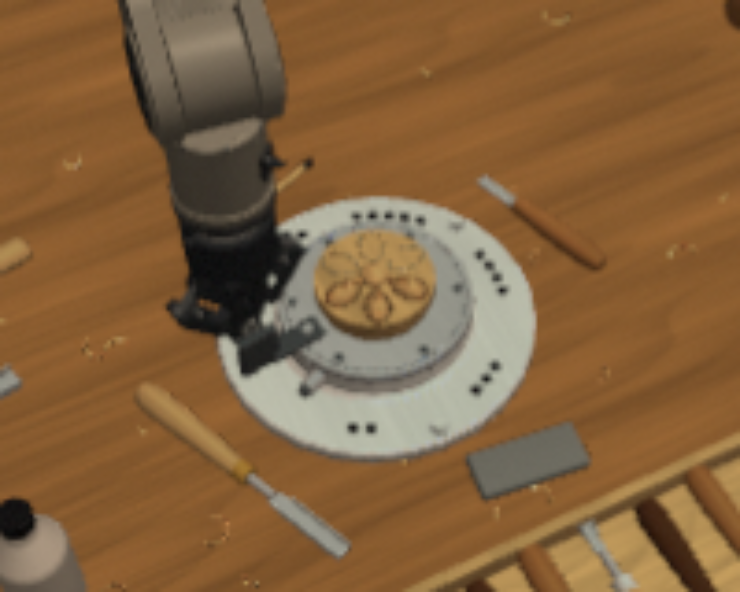

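Emit:
drive_tool --commands '[{"linear": [0.008,0,-0.002],"dr": [0,0,-3.5],"jaw": 1},{"linear": [0.008,0.0005,0],"dr": [0,0,-4],"jaw": 1},{"linear": [0.008,0.0005,0],"dr": [0,0,-4],"jaw": 1},{"linear": [0.008,0.0005,0],"dr": [0,0,-4],"jaw": 1}]'

```text
clock: 4.12
tcp_pos: [0.6067, -0.1975, 0.0591]
orientation: [3.038, 0.783, -0.019]
contact_force: [-0.3, -1.6, 1.7]
grip_width: 0.0003
```

```bash
python3 st.py -65,-60,-55
python3 - <<'E'
from h import *
a=viewer.grab_frame("scene")[:,:,::-1][140:300,160:360]
cv2.imwrite("pics/s4.png",cv2.resize(a,None,fx=3.7,fy=3.7))
E
```

```text
t 4.125 tcp [ 0.6067 -0.1975  0.0591] r 0.1221 ang -75.0 yaw 28.9 F [-0.3 -1.6  1.7] j [ 0.37  0.63 -0.22  1.76  0.2   0.79 -1.02]
tilt [-0.011 -0.007]
-65.0 [ 0.0051  0.0021 -0.003 ] drz 3.9
-60.0 [ 0.0157  0.0038 -0.0031] drz -1.1
-55.0 [ 0.0264  0.0045 -0.0033] drz -6.1
```

View pics/s4.png

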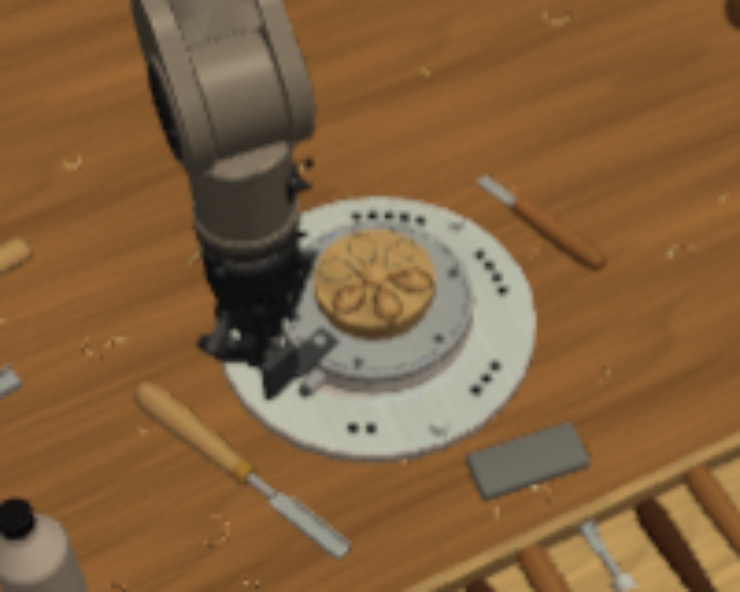

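Emit:
drive_tool --commands '[{"linear": [0.006,0.003,-0.003],"dr": [0,0,-2],"jaw": 1},{"linear": [0.007,0.003,-0.001],"dr": [0,0,-3.5],"jaw": 1},{"linear": [0.007,0.002,-0.001],"dr": [0,0,-3.5],"jaw": 1}]'

```text
clock: 4.55
tcp_pos: [0.6281, -0.1924, 0.063]
orientation: [2.967, 1.031, -0.022]
contact_force: [-0.9, 0.4, -0.1]
grip_width: 0.0002
```

```bash
python3 st.py -55,-31.6
python3 - <<'E'
from h import *
a=viewer.grab_frame("scene")[:,:,::-1][140:300,160:360]
cv2.imwrite("pics/s5.png",cv2.resize(a,None,fx=3.7,fy=3.7))
E
```

```text
t 4.55 tcp [ 0.6281 -0.1924  0.063 ] r 0.1246 ang -64.9 yaw 38.3 F [-0.9  0.4 -0.1] j [ 0.39  0.65 -0.26  1.7   0.23  0.83 -0.88]
tilt [-0.013 -0.005]
-55.0 [ 0.0054 -0.0005  0.0009] drz 3.3
-31.6 [ 0.0553 -0.0013  0.0002] drz -20.1
```

View pics/s5.png

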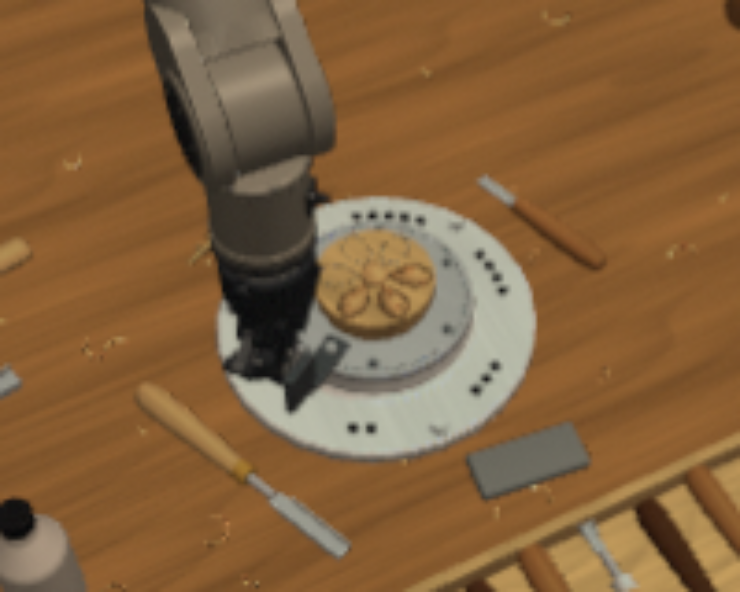

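Emit:
drive_tool --commands '[{"linear": [0.007,0.001,0],"dr": [0,0,-4.5],"jaw": 1},{"linear": [0.008,0.001,0],"dr": [0,0,-4.5],"jaw": 1},{"linear": [0.008,0.001,0],"dr": [0,0,-4.5],"jaw": 1},{"linear": [0.008,0.001,0],"dr": [0,0,-4.5],"jaw": 1},{"linear": [0.006,0.001,0],"dr": [0,0,-4.5],"jaw": 1}]'

```text
clock: 5.22
tcp_pos: [0.6603, -0.1669, 0.0637]
orientation: [-2.7, -1.604, 0.015]
contact_force: [-0.3, 0.2, 0.4]
grip_width: 0.0001
```

```bash
python3 st.py -31.6,-20
python3 - <<'E'
from h import *
a=viewer.grab_frame("scene")[:,:,::-1][140:300,160:360]
cv2.imwrite("pics/s6.png",cv2.resize(a,None,fx=3.7,fy=3.7))
E
```

```text
t 5.225 tcp [ 0.6603 -0.1669  0.0637] r 0.122 ang -45.7 yaw 61.4 F [-0.3  0.2  0.4] j [ 0.4   0.69 -0.36  1.63  0.31  0.88 -0.58]
tilt [-0.008 -0.004]
-31.6 [0.0136 0.0045 0.0016] drz 3.0
-20.0 [0.0384 0.0065 0.0014] drz -8.6
```

View pics/s6.png

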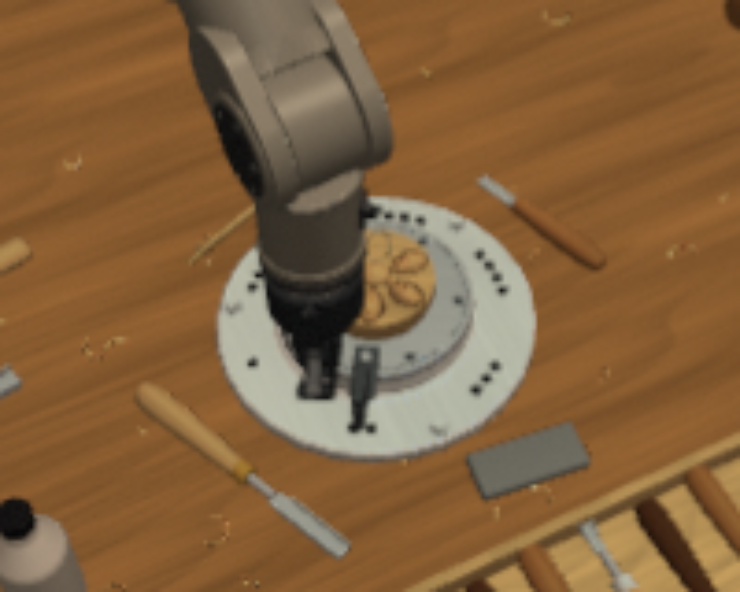

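Emit:
drive_tool --commands '[{"linear": [0.006,0.003,0],"dr": [0,0,0],"jaw": 1},{"linear": [0.006,0.002,0.001],"dr": [0,0,-1],"jaw": 1},{"linear": [0.008,0.002,0.001],"dr": [0,0,-4],"jaw": 1},{"linear": [0.008,0.002,0],"dr": [0,0,-4],"jaw": 1},{"linear": [0.008,0.001,0],"dr": [0,0,-4],"jaw": 1},{"linear": [0.008,0.001,0],"dr": [0,0,-4],"jaw": 1}]'

```text
clock: 6.02
tcp_pos: [0.688, -0.1354, 0.0616]
orientation: [2.429, 1.989, -0.025]
contact_force: [-0.9, -3.2, 1.5]
grip_width: -0.0002
```

```bash
python3 st.py -10,-1,4
python3 - <<'E'
from h import *
a=viewer.grab_frame("scene")[:,:,::-1][140:300,160:360]
cv2.imwrite("pics/s7.png",cv2.resize(a,None,fx=3.7,fy=3.7))
E
```

```text
t 6.025 tcp [ 0.688  -0.1354  0.0616] r 0.1259 ang -26.4 yaw 78.6 F [-0.9 -3.2  1.5] j [ 0.38  0.74 -0.43  1.58  0.37  0.92 -0.38]
tilt [-0.011 -0.011]
-10.0 [ 0.0195  0.0007 -0.0006] drz -1.4
-1.0 [ 0.0388  0.0012 -0.0009] drz -10.4
4.0 [ 0.0495  0.0002 -0.001 ] drz -15.4
```

View pics/s7.png

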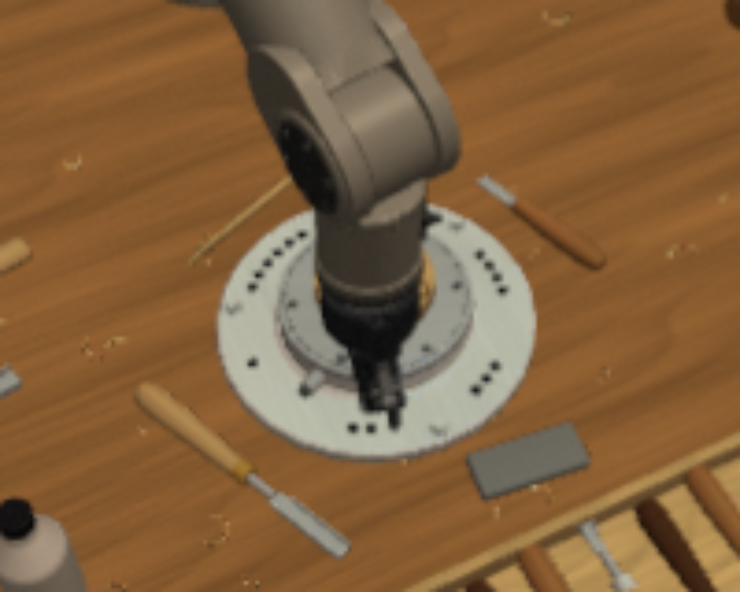

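Emit:
drive_tool --commands '[{"linear": [0.008,0.001,-0.001],"dr": [0,0,-4],"jaw": 1},{"linear": [0.008,0.001,-0.001],"dr": [0,0,-4],"jaw": 1},{"linear": [0.008,0.001,-0.001],"dr": [0,0,-4],"jaw": 1},{"linear": [0.008,0.001,-0.001],"dr": [0,0,-4],"jaw": 1}]'

```text
clock: 6.58
tcp_pos: [0.6957, -0.1074, 0.064]
orientation: [2.126, 2.309, -0.03]
contact_force: [0.9, -2.2, -0.8]
grip_width: -0.0003
```

```bash
python3 st.py 0,5,28.4
python3 - <<'E'
from h import *
a=viewer.grab_frame("scene")[:,:,::-1][140:300,160:360]
cv2.imwrite("pics/s8.png",cv2.resize(a,None,fx=3.7,fy=3.7))
E
```

```text
t 6.575 tcp [ 0.6957 -0.1074  0.064 ] r 0.1237 ang -13.0 yaw 94.7 F [ 0.9 -2.2 -0.8] j [ 0.38  0.75 -0.49  1.56  0.43  0.94 -0.17]
tilt [-0.011 -0.016]
0.0 [0.0117 0.0025 0.0018] drz 4.7
5.0 [0.0223 0.0043 0.0016] drz -0.3
28.4 [0.072  0.0004 0.0009] drz -23.7
```

View pics/s8.png

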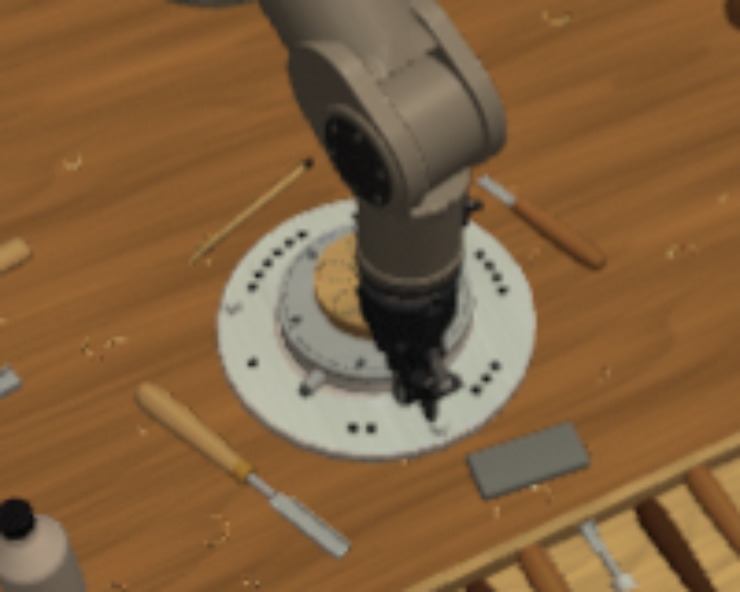

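Emit:
drive_tool --commands '[{"linear": [0.008,0.003,0],"dr": [0,0,-1],"jaw": 1},{"linear": [0.008,0.002,0],"dr": [0,0,-3],"jaw": 1},{"linear": [0.007,0.002,0],"dr": [0,0,-4],"jaw": 1}]'

```text
clock: 7.0
tcp_pos: [0.7, -0.0811, 0.0635]
orientation: [1.953, 2.46, -0.03]
contact_force: [0.1, 0.1, -0.3]
grip_width: 0.0001
```

```bash
python3 st.py 28.4
python3 - <<'E'
from h import *
a=viewer.grab_frame("scene")[:,:,::-1][140:300,160:360]
cv2.imwrite("pics/s9.png",cv2.resize(a,None,fx=3.7,fy=3.7))
E
```

```text
t 7.0 tcp [ 0.7    -0.0811  0.0635] r 0.1248 ang -0.7 yaw 103.1 F [ 0.1  0.1 -0.3] j [ 0.36  0.76 -0.52  1.56  0.45  0.96 -0.08]
tilt [-0.012 -0.015]
28.4 [0.0466 0.0007 0.0009] drz -15.3
```

View pics/s9.png

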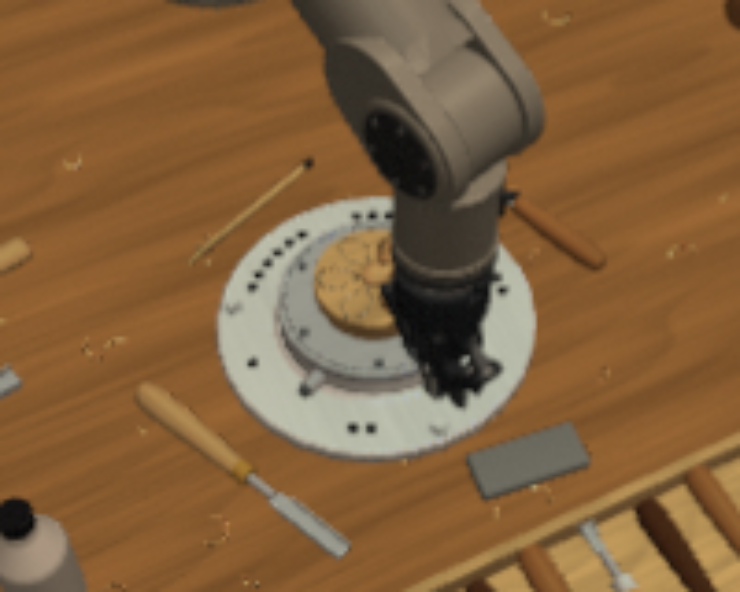

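Emit:
drive_tool --commands '[{"linear": [0.008,0.001,0],"dr": [0,0,-4],"jaw": 1},{"linear": [0.008,0.001,0],"dr": [0,0,-4],"jaw": 1},{"linear": [0.008,0.001,0],"dr": [0,0,-4],"jaw": 1},{"linear": [0.005,0.001,0],"dr": [0,0,-3],"jaw": 1}]'

```text
clock: 7.55
tcp_pos: [0.695, -0.0472, 0.0633]
orientation: [-1.597, -2.702, 0.024]
contact_force: [0.8, 0.1, 1.0]
grip_width: 0.0001
```

```bash
python3 st.py 28.4
python3 - <<'E'
from h import *
a=viewer.grab_frame("scene")[:,:,::-1][140:300,160:360]
cv2.imwrite("pics/s10.png",cv2.resize(a,None,fx=3.7,fy=3.7))
a=viewer.grab_frame("top")[:,:,::-1][120:280,200:400]
cv2.imwrite("pics/t10.png",cv2.resize(a,None,fx=3.7,fy=3.7))
E
```

```text
t 7.55 tcp [ 0.695  -0.0472  0.0633] r 0.1241 ang 15.1 yaw 118.8 F [0.8 0.1 1. ] j [ 0.36  0.77 -0.59  1.58  0.5   0.96  0.11]
tilt [-0.01  -0.012]
28.4 [0.0125 0.0014 0.0012] drz 0.4
```

View pics/s10.png

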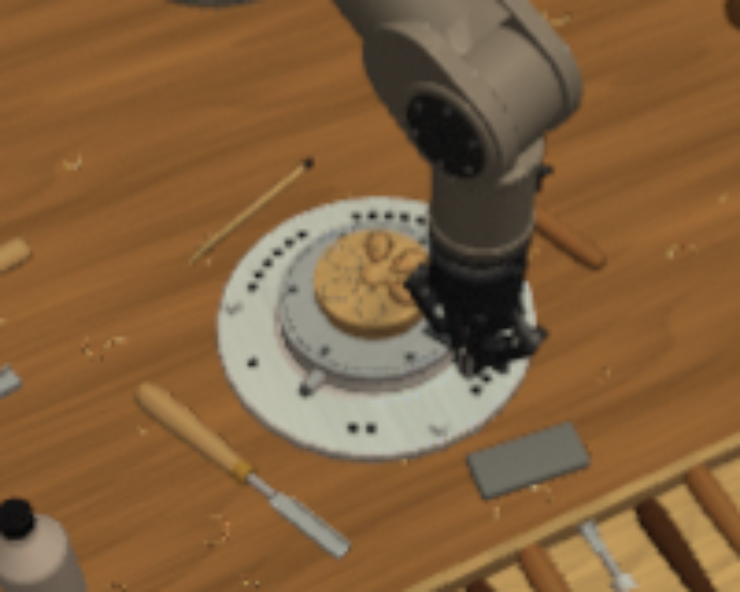

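View pics/t10.png

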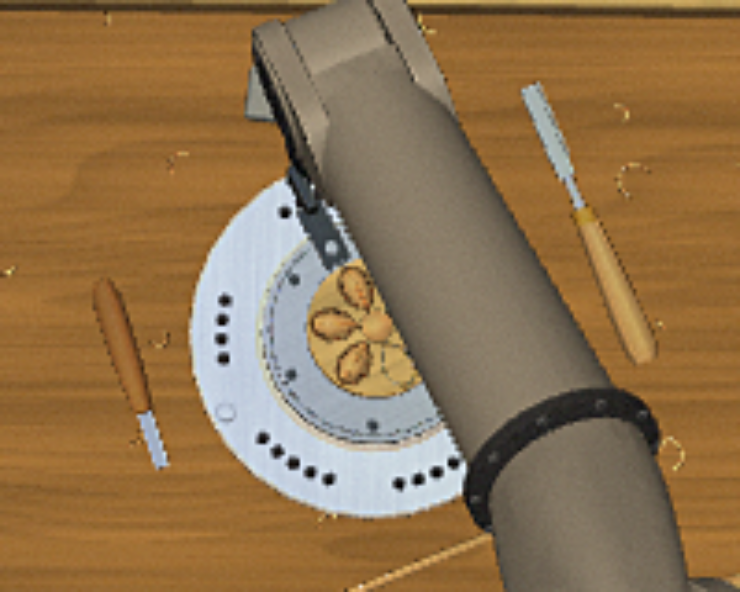

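Emit:
drive_tool --commands '[{"linear": [0.006,0.001,0],"dr": [0,0,0],"jaw": 1},{"linear": [0.006,0.001,0.001],"dr": [0,0,-2],"jaw": 1},{"linear": [0.008,0.001,0.001],"dr": [0,0,-4],"jaw": 1},{"linear": [0.008,0.001,0],"dr": [0,0,-4],"jaw": 1},{"linear": [0.008,0.001,0],"dr": [0,0,-4],"jaw": 1},{"linear": [0.008,0.001,0],"dr": [0,0,-4],"jaw": 1},{"linear": [0.008,0.001,0],"dr": [0,0,-4],"jaw": 1}]'

```text
clock: 8.52
tcp_pos: [0.6744, -0.0042, 0.0621]
orientation: [1.038, 2.959, -0.024]
contact_force: [2.5, -0.7, -1.6]
grip_width: -0.0
```

```bash
python3 st.py 50,58.4,63
python3 - <<'E'
from h import *
a=viewer.grab_frame("scene")[:,:,::-1][140:300,160:360]
cv2.imwrite("pics/s11.png",cv2.resize(a,None,fx=3.7,fy=3.7))
a=viewer.grab_frame("top")[:,:,::-1][120:280,200:400]
cv2.imwrite("pics/t11.png",cv2.resize(a,None,fx=3.7,fy=3.7))
E
```

```text
t 8.525 tcp [ 0.6744 -0.0042  0.0621] r 0.1246 ang 37.2 yaw 141.3 F [ 2.5 -0.7 -1.6] j [ 0.36  0.76 -0.68  1.64  0.58  0.95  0.36]
tilt [ 0.001 -0.016]
50.0 [ 0.0116  0.0008 -0.    ] drz 1.3
58.4 [ 0.0295  0.0022 -0.0002] drz -7.1
63.0 [ 0.0394  0.0019 -0.0003] drz -11.7
```

View pics/s11.png

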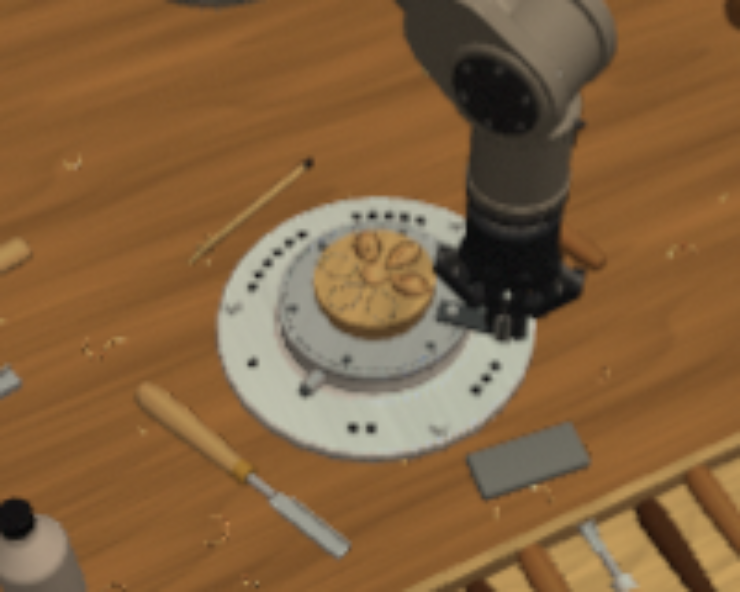

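View pics/t11.png

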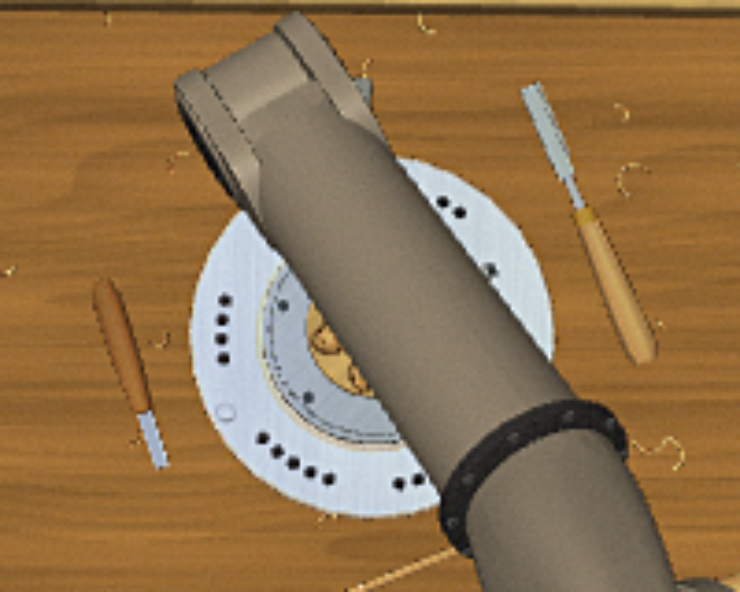

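Emit:
drive_tool --commands '[{"linear": [0.008,0.001,-0.001],"dr": [0,0,-3],"jaw": 1},{"linear": [0.008,0.001,0],"dr": [0,0,-4],"jaw": 1},{"linear": [0.008,0.001,0],"dr": [0,0,-4],"jaw": 1},{"linear": [0.008,0.001,0],"dr": [0,0,-4],"jaw": 1}]'

```text
clock: 9.12
tcp_pos: [0.6492, 0.0184, 0.0633]
orientation: [0.628, 3.073, -0.023]
contact_force: [1.5, 0.2, -1.4]
grip_width: -0.0001
```

```bash
python3 st.py 58.4,63,66
python3 - <<'E'
from h import *
a=viewer.grab_frame("scene")[:,:,::-1][140:300,160:360]
cv2.imwrite("pics/s12.png",cv2.resize(a,None,fx=3.7,fy=3.7))
E
```

```text
t 9.125 tcp [0.6492 0.0184 0.0633] r 0.1228 ang 52.9 yaw 156.9 F [ 1.5  0.2 -1.4] j [ 0.38  0.75 -0.75  1.71  0.63  0.94  0.55]
tilt [ 0.002 -0.016]
58.4 [-0.0042 -0.0008  0.0013] drz 8.5
63.0 [0.0054 0.0015 0.0012] drz 3.9
66.0 [0.0118 0.0026 0.0011] drz 0.9
```

View pics/s12.png

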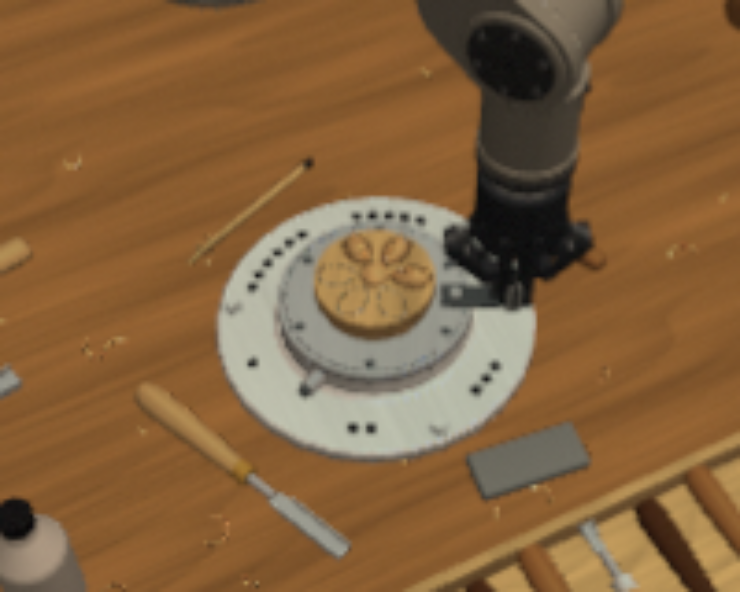

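Emit:
drive_tool --commands '[{"linear": [0.007,0.002,0],"dr": [0,0,0],"jaw": 1},{"linear": [0,0,0],"dr": [0,0,0],"jaw": 1},{"linear": [0,0,0],"dr": [0,0,0],"jaw": 1}]'

```text
clock: 9.55
tcp_pos: [0.6412, 0.0243, 0.063]
orientation: [0.625, 3.077, -0.024]
contact_force: [0.2, 0.0, 1.0]
grip_width: 0.0002
```

```bash
python3 st.py 63,66,88.4
python3 - <<'E'
from h import *
a=viewer.grab_frame("scene")[:,:,::-1][140:300,160:360]
cv2.imwrite("pics/s13.png",cv2.resize(a,None,fx=3.7,fy=3.7))
E
```

```text
t 9.55 tcp [0.6412 0.0243 0.063 ] r 0.1231 ang 57.5 yaw 157.0 F [0.2 0.  1. ] j [ 0.38  0.74 -0.75  1.72  0.63  0.94  0.54]
tilt [-0.001 -0.016]
63.0 [-0.0042 -0.0008  0.001 ] drz 4.0
66.0 [0.0021 0.0003 0.001 ] drz 1.0
88.4 [ 0.0498 -0.0019  0.0008] drz -21.4
```

View pics/s13.png

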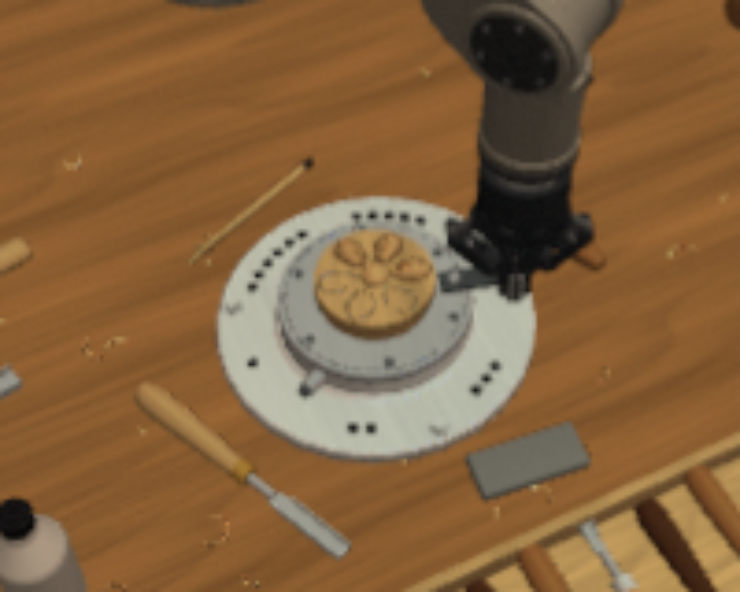

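Emit:
drive_tool --commands '[{"linear": [-0.01,0.002,0],"dr": [0,0,0],"jaw": 1},{"linear": [-0.012,0.004,0],"dr": [0,0,0],"jaw": 1},{"linear": [0,0.003,-0.03],"dr": [0,0,0],"jaw": 1},{"linear": [0,0,-0.04],"dr": [0,0,0],"jaw": 1},{"linear": [0,0,-0.04],"dr": [0,0,0],"jaw": 1},{"linear": [0,0,0],"dr": [0,0,0],"jaw": 1}]'

```text
clock: 10.35
tcp_pos: [0.6709, 0.0246, 0.1757]
orientation: [0.63, 3.075, -0.021]
contact_force: [-0.5, 0.6, -0.5]
grip_width: 0.0
```

```bash
python3 st.py 88.4
python3 - <<'E'
from h import *
a=viewer.grab_frame("scene")[:,:,::-1][140:300,160:360]
cv2.imwrite("pics/s14.png",cv2.resize(a,None,fx=3.7,fy=3.7))
a=viewer.grab_frame("top")[:,:,::-1][120:280,200:400]
cv2.imwrite("pics/t14.png",cv2.resize(a,None,fx=3.7,fy=3.7))
E
```

```text
t 10.35 tcp [0.6709 0.0246 0.1757] r 0.1414 ang 47.4 yaw 156.9 F [-0.5  0.6 -0.5] j [ 0.4   0.66 -0.81  1.57  0.52  1.14  0.64]
tilt [-0.    -0.014]
88.4 [ 0.0776 -0.0125  0.1135] drz -21.5
```

View pics/s14.png

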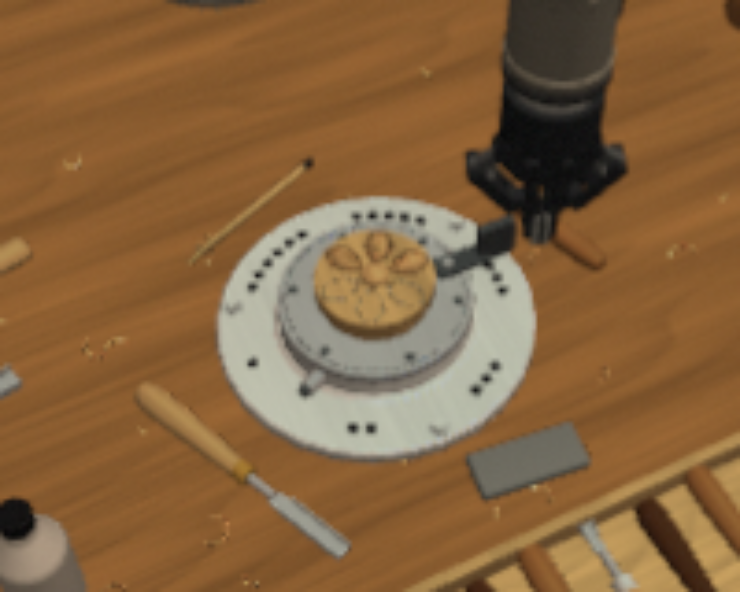

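View pics/t14.png

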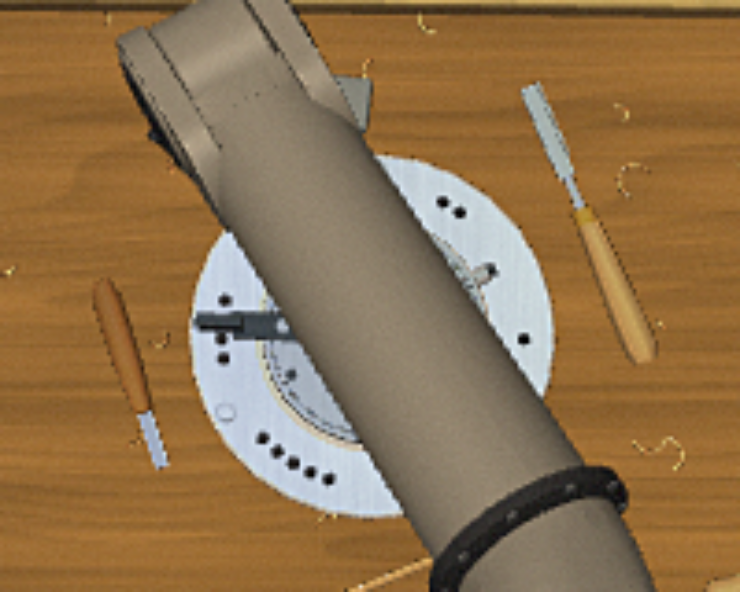

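Emit:
drive_tool --commands '[{"linear": [0,0,-0.02],"dr": [0,0,0],"jaw": 1},{"linear": [0,0,0],"dr": [0,0,0],"jaw": 1},{"linear": [0,0,0],"dr": [0,0,0],"jaw": 1},{"linear": [0,0,0],"dr": [0,0,0],"jaw": 1}]'

```text
clock: 10.95
tcp_pos: [0.6678, 0.023, 0.1902]
orientation: [-0.629, -3.07, 0.027]
contact_force: [0.2, 0.6, 0.5]
grip_width: -0.0003
```

Run:
```python
from h import *
C=np.array([.5752,-.0795])
for k in range(2):
    a=viewer.grab_frame("top")
    m=(a.max(2)<75).astype(np.uint8)
    n,l,s,c=cv2.connectedComponentsWithStats(m[195:220,245:268])
    i=1+np.argmax(s[1:,4]); print(s[i],c[i]+[245,195])
    ys,xs=np.nonzero(l==i);p=cast("top",c[i]+[245,195],.085)[0,:2]-C
    print(np.hypot(*p),np.degrees(np.arctan2(p[1],p[0])))
cv2.imwrite("pics/t15.png",cv2.resize(a[180:240,230:300,::-1],None,fx=8,fy=8))
```

```text
[ 8 10 15  8 54] [260.74074074 207.90740741]
0.1151685594455201 91.08349807209483
[ 8 10 15  8 53] [260.67924528 207.79245283]
0.11533720305479925 90.92166692592686
```

View pics/t15.png

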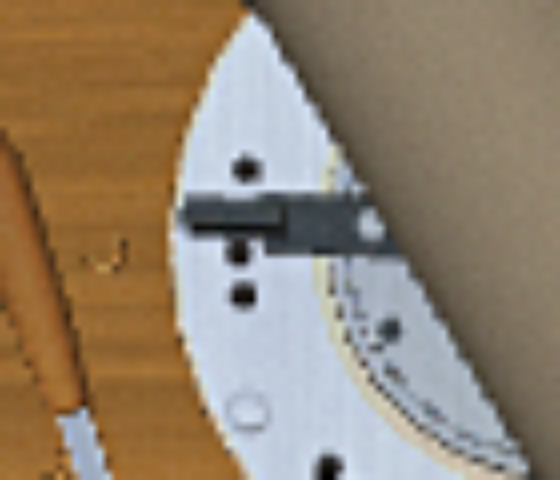

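Run:
```python
from h import *
C=np.array([.5752,-.0795])
for th in (85.4,88.4,91.4):
    t=np.radians(th);u=np.array([np.cos(t),np.sin(t)]);v=np.array([-u[1],u[0]])
    for z in (.085,.04):
        P=[np.r_[C+r*u+s*v,z] for r in(.102,.138) for s in(-.005,.005)]
        print(th,z,((proj("top",P)-[230,180]+.5)*8-.5).round(0).tolist())
a=viewer.grab_frame("top");print(a[200:214,[255,259,262]].mean(2).round(0).T)
```

```text
85.4 0.085 [[289.0, 183.0], [287.0, 212.0], [187.0, 175.0], [184.0, 203.0]]
85.4 0.04 [[291.0, 198.0], [288.0, 225.0], [191.0, 189.0], [189.0, 217.0]]
88.4 0.085 [[288.0, 198.0], [287.0, 227.0], [185.0, 195.0], [184.0, 223.0]]
88.4 0.04 [[289.0, 212.0], [288.0, 240.0], [189.0, 209.0], [188.0, 237.0]]
91.4 0.085 [[287.0, 214.0], [287.0, 242.0], [184.0, 216.0], [184.0, 244.0]]
91.4 0.04 [[288.0, 227.0], [289.0, 255.0], [188.0, 229.0], [189.0, 256.0]]
[[211. 216. 216. 226. 140.  70.  63.  73.   6. 106. 222. 216. 212. 209.]
 [ 95.  48. 169. 228. 191.  77.  66.  76.  17.  70.  36.  26.   7. 163.]
 [129. 112. 154. 224. 118.  60.  70.  77.   8.  70. 190. 230. 222. 208.]]
```

```bash
python3 -c "
from bench import job
print(job.hand_in())"
```

```text
the job is handed in; nothing more can be done
None
```

The tab now stands over the four-dot row. I pushed it anticlockwise from one dot, clicking through two and three dots, with the shut fingertips. Then I backed the tool off, raised it clear and handed the job in at about 11 s.

**Position:** in the top view, the fin's outline fits the one predicted for the four-dot angle (88.4°) to within about 1°, or 2 mm. A rougher check from the fin's dark patch gave about 91°, or 5 mm off. I trust it less because that patch also takes in the fin's side and a dot. Both are inside the 8 mm limit.

**At rest:** the last two pictures, 0.05 s apart, show no movement beyond pixel noise. The fingertips were about 19 cm above the bench, touching nothing.

**Forces and surroundings:** the contact readings, taken only at the end of each move, stayed around 4 N or less. I saw no contact with the rosette. The tools near the turntable looked unmoved in the last close views, but I took no full picture at the end to check the mallet, the brush or the dark-handled gouge.

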